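# Square a painted plaque into the stencil corner

## Task

Get the rectangular plaque ready for stencilling: push it flat along the table with the fingers until its long side lies flush against the long metal rail and its short end is flush against the short rail, snug in the corner. Do not pick it up or tip it, leave everything else standing where it is, and take the hand away when you are done.

Things in the scene. Friction and masses are not known exactly. Their poses are not given: they have to be found in the camera images.
- plaque: The loose rectangular wooden plaque to push: 130 x 100 mm, 18 mm thick, about 0.15 to 0.3 kg, painted blue with white dots, lying flat on the table. Origin at the centre of its underside, z up; the 130 mm long sides run along its x axis, the 100 mm short sides along its y axis.
- corner: The stencil corner, fixed to the table: two straight bare-metal rails 14 mm high, meeting at a right angle. Origin at the inside corner, where the inner faces meet, at table height, z up; x runs along the long rail, y along the short one. The plaque starts on the open side (-x, -y), its long sides within about 20 degrees of the long rail. Flush home, the plaque's centre is at x = -65, y = -50 mm here.
- long_rail_end (a point): Free end of the long rail's inner face, at table height, at x = -260, y = 0 mm of the corner's frame. That face is the plane y = 0; the rail, 25 mm thick, lies on its +y side. The plaque's long side goes against it.
- short_rail_end (a point): Free end of the short rail's inner face, at table height, at x = 0, y = -100 mm of the corner's frame. That face is the plane x = 0; the rail, 20 mm thick, lies on its +x side. The plaque's short end goes against it.
- round_board: Loose round wooden board painted blue with white dots, 120 mm across, 12 mm thick, lying flat; bystander. Origin at the centre of its underside.
- pot: Small lidded paint pot, 36 mm across, 36 mm tall, standing just beyond the short rail's outer side; bystander. Origin at the centre of its underside.
- glue: White glue bottle, 50 mm across, 120 mm tall, standing behind the long rail; bystander. Origin at the centre of its underside.
- cup: Open paper cup, 72 mm across the rim, 85 mm tall; bystander. Origin at the centre of its underside.
- jar: Glass jar with a metal lid, 64 mm across, 80 mm tall; bystander. Origin at the centre of its underside.
- brush: Flat paint brush lying on the table, 140 mm long, 42 mm wide at the metal end; bystander. Origin about the middle of its length, on its underside.
- block: Plain wooden block 60 x 30 x 18 mm; bystander. Origin at the centre of its underside.
Mind the look-alikes: they are no part of the job. What is shaped like the plaque but turquoise is not meant.

How it is judged:
By the outcome, as a careful person would: the job done as asked, in the order asked, and still so for the second after the job is handed in, with the robot touching nothing.
It also fails if it takes over 51 s, if anything falls off the work surface, if the arm or the gripper's body presses on something with over 40 N, if the wrist force passes 120 N, or if a joint passes its speed limit or range.

## Robot

A 6-joint arm with a two-finger parallel gripper is mounted at the origin on the work surface. World frame = base frame: x ahead of the robot, y to its left, z up, the work surface at z = 0. Lengths are in m, angles in rad, forces in N, time in s.
With the tool pointing down it reaches from about 0.25 to 0.85 m from the base axis. Payload 12.5 kg.
Tool frame: the origin (TCP) lies on the centre line of the jaws, within the pads' length; the fingertips stand 8 mm ahead of it and the grasp point (between the pads) lies 11 mm behind it; z points along the fingers, y is the line along which they close (so a half turn about z gives the same grasp; the last joint's range is limited). The gripper opens to 93 mm and grips with 3 to 60 N. Pads are 15 mm wide; open, the fingers measure 128 mm over their backs; the gripper's body (75 mm by 188 mm) begins 65 mm behind the grasp point.
Start: joints at [-0.085, 0.351, 1.652, -0, 1.139, -0.085], TCP at [0.55, 0, 0.202] pointing down, gripper open.
Joint ranges: [-2.75, 2.75], [-0.79, 2.1], [0.01, 2.65], [-1.57, 4.71], [0.07, 3.14], [-2.87, 2.87]. Speed limits (rad/s): [2.22, 2.22, 2.79, 3.14, 3.14, 3.14].

## Interface

Orientations are given as a unit quaternion [w, x, y, z].
In Python, from workcell import arm, optics, workorder, finder gives the robot as it stands. The module is installed in compiled form; this text tells all that it offers.
- The arm moves only by the tool drive_tool, never from a script. Its argument "moves" is a list of rows, each a list of 3 entries, a list of its own where there are three numbers: the turn, a rotation vector about the tool's x, y, z scaled (see below), then the shift along the tool's x, y, z scaled (see below), then the closure in counts, from 0 (fully open) to 255 (shut). A call has 1 to 10 rows; each row is the pose to reach, as a shift and turn from the pose commanded when the call began, along the tool's axes at that moment; what a row does not reach only later rows make up. The controller multiplies each number of a shift by 400 mm and each number of a turn by pi/2 rad. A row lasts 1/8 s, in which the tool goes at most 62.5 mm and 10.7 degrees, less where a joint would pass 70% of its speed; a pose out of reach is approached as far as the arm can. A call with a number of a shift or a turn outside -1 to 1 is refused whole. A call with a gripper value outside its range is refused whole. The fingers move at their own pace and stop on an object; "force" is the grip in N (left out, the last holds). Time passes only in rows, so rows that repeat a pose let the fingers close. It gives the time, the measured TCP pose, the force, the opening and the grip force at its end, in the units of the state.
- arm.get_obs(): the state, without advancing time (a new reading comes with each control period).
- optics.camera(name): name is "scene" or "side" or "wrist"; returns (picture, depth): 480x640x3 uint8, red, green, blue; 480x640 float32, m along the optical axis (not along the pixel's ray), 0 where there is no reading.
- optics.camera_model(name): a dict with "camera_matrix" (3x3 intrinsics, pixels), "rvec" (rotation vector, rad) and "tvec" (3), from world to camera coordinates, as OpenCV has them. Camera axes: x right, y down, z forward; pixel columns grow to the right and rows downward; lengths in m; the calibration is good to about 2 mm. A picture is of the moment at which its call begins: read the wrist's pose just before it. camera_model takes no time and is no camera call; for the wrist camera it gives the pose at the moment of the call.
- workorder.job_done(): hands the job in; it is judged then, once.
Trained networks look in the newest picture that a camera, given by its name, has taken for a name from the list of things; names that differ only in an ending like _2 or _b are one class to them, and where a whole thing is asked for, a point or a joint stands for the part that bears it (a point fixed in the world has none). Each returns a list of dicts, best first, with "confidence" (0 to 1); they miss things now and then, are a little off and sometimes report something else, mostly with a low value. They report only what shows in the picture. A call takes as long as a camera call. They do not tell look-alikes from the thing itself.
- finder.silhouettes(target, camera): "region" (480x640 bool, what is visible of it) and "pixel" ([column, row] in pixels, amid what is visible of it).
The state is a dict: "time_s": time; "joints": joint angles; "dq": joint speeds; "effort": joint torques, N m; "tool_pos": TCP position; "tcp_rot": TCP orientation; "ft_force": force on the tool from outside, world axes, zero at the start; "torque": the same for the moment, N m; "grip_width": finger opening in m; "grasp_force": force on a finger pad.
Only numpy, scipy, OpenCV 4.12 (cv2) and the standard library are available. Lean on these libraries where they do the work, as an engineer would, in place of code of your own. Each camera call takes 0.05 s, during which the arm holds its last target. There are 200 camera calls.

## Working session

There is one attempt and no reset: what is moved stays moved. The work goes in short steps, Python scripts to look and compute and a tool call to move; the robot and the scene stay as the last step left them, time stands still between calls to the robot, and variables do not carry over. Pictures are saved under pics/ and viewed, at most 10 in all, crops included, and the job is handed in when it is done.

Besides the shell and the picture viewer there is one more tool, called after ">>>" as name(argument=value, ...) on one line, values as JSON. drive_tool: Moves the arm, as the interface text tells. Shifts and turns lie within -1 to 1; 1 stands for 400 mm of shift or pi/2 rad of turn. Its arguments: {"type":"object","properties":{"moves":{"type":"array"},"force":{"type":"number"}},"required":["moves"]}

```bash
mkdir -p pics
cat > h.py <<'E'
import numpy as np, cv2
from workcell import arm, optics, workorder, finder
def model(n):
    m=optics.camera_model(n); K=np.array(m["camera_matrix"]); R=cv2.Rodrigues(np.array(m["rvec"],float))[0]; t=np.array(m["tvec"],float).ravel()
    return K,R,t
def cloud(n,depth,M=None):
    K,R,t=M or model(n); v,u=np.mgrid[:480,:640]
    c=np.stack([(u-K[0,2])/K[0,0]*depth,(v-K[1,2])/K[1,1]*depth,depth],-1)
    return (c-t)@R
def ray(n,uv,z,M=None):
    K,R,t=M or model(n); d=np.linalg.inv(K)@np.array([uv[0],uv[1],1.]); d=R.T@d; o=-R.T@t
    return o+d*(z-o[2])/d[2]
def save(p,name): cv2.imwrite('pics/'+name,p[:,:,::-1])
E
python3 - <<'E'
from h import *
o=arm.get_obs(); print(o["time_s"],o["tool_pos"],o["tcp_rot"])
p={}
for n in("scene","side"):
    a,d=optics.camera(n); p[n]=a; np.savez(f"{n}0.npz",a=a,d=d); save(a,n+"0.png")
    K,R,t=model(n); print(n,-R.T@t,R[2])
E
```

```text
0.0 [5.49622626e-01 4.51744658e-05 2.01788700e-01] [-4.44660270e-04  7.07116866e-01  7.07096450e-01 -3.88305653e-04]
scene [1.301263   0.07465761 0.99966396] [-0.59332152 -0.07591286 -0.80137807]
side [0.4880886  0.78580941 0.87970187] [ 0.10690368 -0.69704747 -0.70901088]
```

View pics/scene0.png

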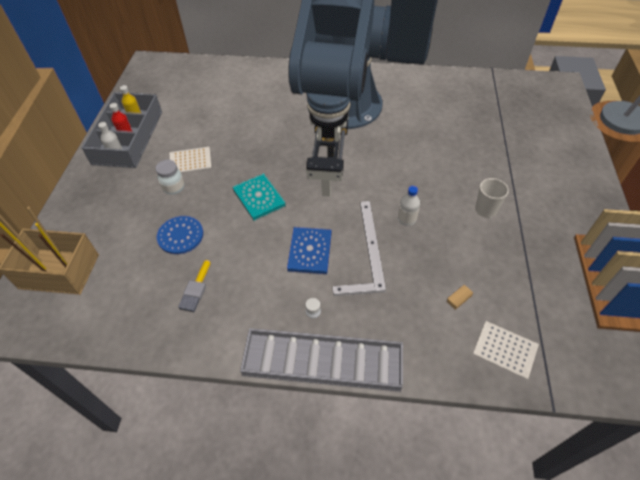

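View pics/side0.png

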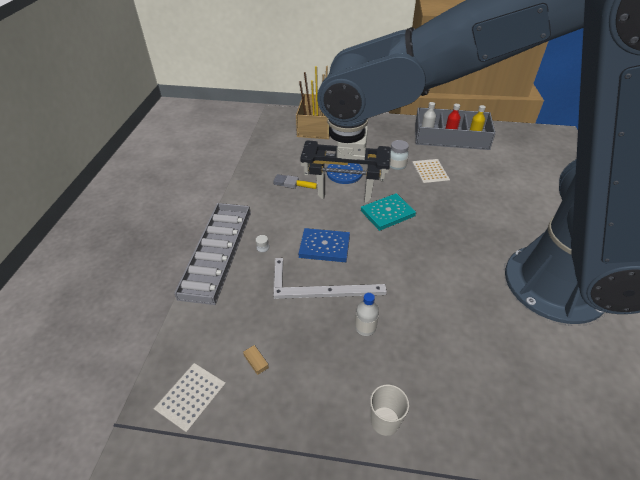

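The scene picture shows the blue plaque at about (310,250). The rails meet at about (380,288), the long rail runs up to (365,203) and the short one runs left to (335,290). The turquoise look-alike is at (258,196). The side view agrees, with the plaque at (325,245) and the corner at (279,293).

```bash
cat >> h.py <<'E'
def rectfit(P):
    r=cv2.minAreaRect((P[:,:2]*1000).astype(np.float32)); b=cv2.boxPoints(r); 
    return r,b
def plaque(n,a,d,M=None):
    hsv=cv2.cvtColor(a,cv2.COLOR_RGB2HSV); m=((hsv[...,0]>102)&(hsv[...,0]<125)&(hsv[...,1]>120)).astype(np.uint8)
    m=cv2.morphologyEx(m,cv2.MORPH_CLOSE,np.ones((5,5)))
    W=cloud(n,d,M); m&=((W[...,2]>0.013)&(W[...,2]<0.025)&(d>0)).astype(np.uint8)
    N,l,s,c=cv2.connectedComponentsWithStats(m); out=[]
    for i in range(1,N):
        if s[i,4]>300: out.append((s[i,4],c[i],rectfit(W[l==i]),np.median(W[l==i][:,2])))
    return out
E
python3 - <<'E'
from h import *
np.set_printoptions(precision=1,suppress=True)
for n in("scene","side"):
    z=np.load(n+"0.npz"); a,d=z["a"],z["d"]
    for q in plaque(n,a,d): print(n,q[0],q[1],q[2][0],q[2][1].tolist(),q[3])
    optics.camera(n)
    for r in finder.silhouettes("corner",n)[:2]:
        m=r["region"]; W=cloud(n,d); k=m&(abs(W[...,2]-.014)<.005)&(d>0); P=W[k]*1000
        print(n,r["confidence"],r["pixel"],k.sum(),np.median(P[:,2])); np.save(f"c_{n}.npy",P)
        rr=cv2.minAreaRect(P[:,:2].astype(np.float32)); print(rr,cv2.boxPoints(rr))
        break
E
```

```text
scene 857 [179.2 233.9] ((586.1411743164062, -387.12646484375), (114.76603698730469, 114.20367431640625), 74.44640350341797) [[515.7437744140625, -427.0968322753906], [625.7652587890625, -457.7193908691406], [656.53857421875, -347.1560974121094], [546.51708984375, -316.5335388183594]] 0.014822301269829691
scene 1572 [309.5 249.6] ((604.1105346679688, -43.08390426635742), (131.5948486328125, 97.19957733154297), 0.5252089500427246) [[537.870361328125, 4.910711765289307], [538.7613525390625, -92.2847900390625], [670.3507080078125, -91.07852172851562], [669.459716796875, 6.116981506347656]] 0.019449041492786295
scene 0.87 [372.6, 270.7] 1199 15.083554585669166
((575.6802368164062, 63.849464416503906), (283.4959411621094, 124.10615539550781), 10.12043571472168) [[425.2 100. ]
 [447.  -22.1]
 [726.1  27.7]
 [704.3 149.8]]
side 1270 [324.2 243.3] ((601.7179565429688, -41.40390396118164), (128.8599395751953, 104.85948181152344), 0.6984110474586487) [[536.6536865234375, 10.236587524414062], [537.931884765625, -94.61510467529297], [666.7822265625, -93.04439544677734], [665.5040283203125, 11.807296752929688]] 0.01783596681888153
side 0.7 [315.4, 288.2] 1245 13.718321968629917
((575.2548217773438, 66.43983459472656), (279.7140808105469, 127.42291259765625), 10.507589340209961) [[426.1 103.6]
 [449.4 -21.7]
 [724.4  29.3]
 [701.1 154.6]]
```

Run:
```python
from h import *
np.set_printoptions(precision=0,suppress=True)
for n in("scene","side"):
    d=np.load(n+"0.npz")["d"]; W=cloud(n,d)*1000
    P=np.load(f"c_{n}.npy"); 
    # refine angle: principal direction of long-rail points
    c,s=np.cos(.18),np.sin(.18); R=np.array([[c,s],[-s,c]]); Q=(P[:,:2]-[687.8,123.8])@R.T
    L=Q[(Q[:,0]<-30)&(abs(Q[:,1]-12)<18)]; S=Q[(Q[:,1]<-15)&(abs(Q[:,0]-10)<16)]
    f=np.polyfit(L[:,0],L[:,1],1); g=np.polyfit(S[:,1],S[:,0],1)
    print(n,"ang",10.31+np.degrees(np.arctan(f[0])),10.31-np.degrees(np.arctan(g[0])),"mid off",f[1]-12.5,g[1]-10)
    for t in("glue","pot","plaque"):
        for r in finder.silhouettes(t,n)[:3]:
            k=r["region"]&(d>0); 
            if not k.any(): continue
            q=W[k]; q=q[q[:,2]>8]
            if len(q): lo,hi=np.percentile(q,[2,98],axis=0); print(t,round(r["confidence"],2),r["pixel"],lo,hi, "corner frame",((lo+hi)[:2]/2-[687.8,123.8])@R.T)
```

```text
scene ang 10.625587323121556 10.965097991048355 mid off -2.151836325574724 -0.3939653479310792
glue 0.78 [408.8, 206.9] [465. 177.  13.] [497. 223. 122.] corner frame [-190.  112.]
pot 0.58 [311.6, 307.0] [757. -30.  10.] [786.  -1.  41.] corner frame [  58. -152.]
plaque 0.74 [309.4, 248.9] [539. -92.  13.] [667.   4.  23.] corner frame [-113. -150.]
plaque 0.66 [260.5, 194.7] [ 369. -271.   11.] [ 506. -139.   24.] corner frame [-305. -279.]
plaque 0.46 [371.4, 267.9] [437.  34.  10.] [719. 142.  19.] corner frame [-115.  -16.]
side ang 10.511685438883983 10.585067301267106 mid off 2.1231580371547896 -1.6380971233581345
glue 0.73 [367.1, 319.2] [447. 197.  11.] [494. 229. 120.] corner frame [-198.  126.]
glue 0.68 [388.9, 403.9] [385. 383.  10.] [447. 450.  86.] corner frame [-215.  337.]
pot 0.48 [259.7, 239.2] [754. -29.   9.] [784.   3.  39.] corner frame [  55. -149.]
plaque 0.9 [322.1, 243.7] [539. -89.  11.] [662.   9.  21.] corner frame [-115. -146.]
plaque 0.71 [388.2, 213.1] [ 364. -265.    9.] [ 502. -135.   21.] corner frame [-309. -273.]
```

>>> drive_tool(moves=[[[0,0,-0.118],[-0.16,0.09,0.1],90],[[0,0,-0.118],[-0.32,0.175,0.2],90],[[0,0,-0.118],[-0.32,0.175,0.355],90],[[0,0,-0.118],[-0.32,0.175,0.355],90],[[0,0,-0.118],[-0.32,0.175,0.4],90],[[0,0,-0.118],[-0.32,0.175,0.44],90],[[0,0,-0.118],[-0.32,0.175,0.47],90],[[0,0,-0.118],[-0.32,0.175,0.47],90]])

```text
time_s: 1.6
tool_pos: [0.6197, -0.1275, 0.014]
tcp_rot: [-0.0, 0.638, 0.77, -0.0]
ft_force: [-0.6, 0.1, -0.7]
grip_width: 0.0603
grasp_force: 0.0
```

Run:
```python
from h import *
o=arm.get_obs(); print(o["tool_pos"],o["tcp_rot"],o["ft_force"],o["grip_width"])
a,_=optics.camera("side"); b,_=optics.camera("wrist"); save(np.hstack([a[120:420,150:450],cv2.resize(b,(400,300))]),"p1.png")
```

```text
[ 0.61973836 -0.12751491  0.01401532] [-3.10157924e-04  6.38443605e-01  7.69668533e-01 -1.28862021e-04] [-0.57749766  0.12409106 -0.74294722] 0.060316004218622626
```

View pics/p1.png

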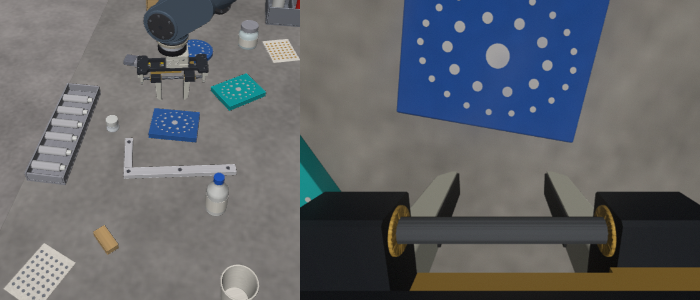

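The side view shows the hand down behind the plaque. The wrist view shows both fingers ahead of its near long side, clear of everything else.

>>> drive_tool(moves=[[[0,0,0],[0.025,0,0],90],[[0,0,0],[0.05,0,0],90],[[0,0,0],[0.075,0,0],90],[[0,0,0],[0.1,0,0],90],[[0,0,0],[0.125,0,0],90],[[0,0,0],[0.15,0,0],90],[[0,0,0],[0.175,0,0],90],[[0,0,0],[0.2,0,0],90],[[0,0,0],[0.225,0,0],90],[[0,0,0],[0.25,0,0],90]])

```text
time_s: 2.95
tool_pos: [0.6015, -0.0291, 0.0143]
tcp_rot: [0.0, 0.639, 0.769, 0.0]
ft_force: [-0.5, -0.6, 0.4]
grip_width: 0.0602
grasp_force: 0.0
```

>>> drive_tool(moves=[[[0,0,0],[0.01,0,0],90],[[0,0,0],[0.02,0,0],90],[[0,0,0],[0.03,0,0],90],[[0,0,0],[0.035,0,0],90],[[0,0,0],[0.04,0,0],90],[[0,0,0],[0.04,0,0],90]])

```text
time_s: 3.7
tool_pos: [0.5986, -0.0139, 0.0143]
tcp_rot: [-0.0, 0.639, 0.77, 0.0]
ft_force: [0.4, 0.2, 0.4]
grip_width: 0.0604
grasp_force: 0.0
```

```bash
cat > look.py <<'E'
from h import *
import sys
np.set_printoptions(precision=1,suppress=True)
o=arm.get_obs(); print(o["time_s"],o["tool_pos"],o["ft_force"])
c,s=np.cos(.185),np.sin(.185); R=np.array([[c,s],[-s,c]])
print("tcp corner",(o["tool_pos"][:2]*1000-[687.3,123.8])@R.T)
ims=[]
for n in("scene","side"):
    a,d=optics.camera(n)
    for q in plaque(n,a,d):
        b=(q[2][1]-[687.3,123.8])@R.T
        if abs(b[0,1])<300 and q[2][0][0][1]>-200: print(n,q[2][0],b.mean(0)); print(b.tolist())
    ims.append(a)
w,_=optics.camera("wrist")
save(np.hstack([cv2.resize(ims[1][200:350,220:420],(400,300)),cv2.resize(w,(400,300))]),sys.argv[1])
E
python3 look.py p2.png
```

```text
3.7 [ 0.6 -0.   0. ] [0.4 0.2 0.4]
tcp corner [-112.5 -119.1]
scene ((604.4346313476562, -43.24753952026367), (128.81546020507812, 97.15605926513672), 0.3771318793296814) [-112.2 -149. ]
[[-166.94321132499778, -89.71678356936394], [-184.18573091307297, -185.3305664723579], [-57.415169610599804, -208.1917847443976], [-40.17265028566226, -112.57800324750522]]
side ((601.5935668945312, -40.496910095214844), (128.687744140625, 102.8306655883789), 0.6719051599502563) [-114.5 -145.7]
[[-168.98174270551334, -83.9892191540111], [-186.71055115510856, -185.2800600038137], [-59.949871655838066, -207.46675684002753], [-42.22106303081775, -106.1759150528239]]
```

View pics/p2.png

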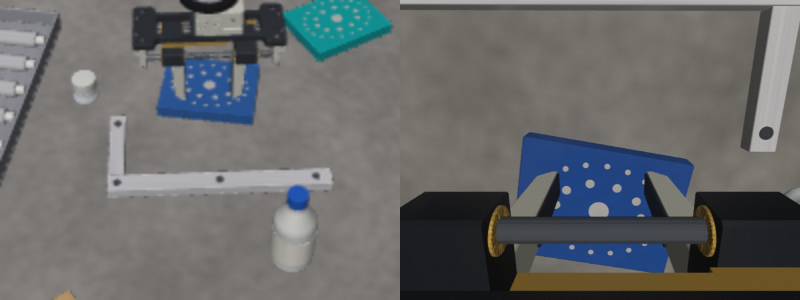

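Run:
```python
from h import *
np.set_printoptions(precision=1,suppress=True)
o=arm.get_obs(); tp=o["tool_pos"]*1000; print(tp,o["joints"])
c,s=np.cos(.185),np.sin(.185); R=np.array([[c,s],[-s,c]])
for n in("scene","side","wrist"):
    M=model(n); a,d=optics.camera(n); W=cloud(n,d,M)*1000
    if n=="wrist": print("wrist cam",-M[1].T@M[2]); 
    q=(W[...,:2]-tp[:2])@R.T; hsv=cv2.cvtColor(a,cv2.COLOR_RGB2HSV)
    k=(d>0)&(abs(q[...,0])<70)&(abs(q[...,1])<25)&(W[...,2]<90)
    g=k&(hsv[...,1]<90)&(W[...,2]>24)
    for sgn in(-1,1):
        f=g&(q[...,0]*sgn>0); 
        if f.any(): print(n,sgn,f.sum(),"z",np.percentile(W[f][:,2],[1,10,50,90]),"q",np.median(q[f],0),np.percentile(q[f],[5,95],axis=0).ravel())
    b=(hsv[...,0]>102)&(hsv[...,0]<125)&(hsv[...,1]>120)&(d>0)&(abs(q[...,0])<90)&(abs(q[...,1])<90)
    print(" plaque z",np.percentile(W[b][:,2],[10,50,90]))
```

```text
[598.6 -14.   14.3] [-0.1  0.7  1.6 -0.   0.8 -0.3]
scene -1 42 z [61.1 63.4 71.6 79.4] q [-31.4   0. ] [-33.8  -9.7 -28.3   7.8]
scene 1 27 z [43.6 44.6 52.2 59.3] q [45.4 -1.2] [43.2 -8.5 47.   6. ]
 plaque z [16.  19.5 22. ]
side -1 89 z [31.4 39.7 64.6 83.8] q [-36.7   9.3] [-44.3   6.9 -31.1  11.8]
side 1 88 z [31.8 40.  63.2 85.4] q [37.1  9.5] [31.3  6.9 44.7 11.7]
 plaque z [10.3 17.5 19.8]
wrist cam [0.6 0.1 0.2]
wrist -1 3730 z [33.4 43.8 68.3 85.5] q [-35.8   9. ] [-44.6  -2.2 -30.6   9.6]
wrist 1 3595 z [33.2 43.8 68.9 85.5] q [35.  9.] [29.4 -0.4 43.6  9.6]
 plaque z [17.  18.1 18.9]
```

Run:
```python
from h import *
np.set_printoptions(precision=1,suppress=True)
o=arm.get_obs(); tp=o["tool_pos"]*1000
c,s=np.cos(.185),np.sin(.185); R=np.array([[c,s],[-s,c]])
for n in("side","wrist"):
    M=model(n); a,d=optics.camera(n); W=cloud(n,d,M)*1000
    q=(W[...,:2]-tp[:2])@R.T; hsv=cv2.cvtColor(a,cv2.COLOR_RGB2HSV)
    k=(d>0)&(abs(q[...,0])<48)&(abs(q[...,0])>28)&(abs(q[...,1])<13)&(W[...,2]<100)
    blue=(hsv[...,0]>102)&(hsv[...,0]<125)&(hsv[...,1]>120)
    print(n,"nonblue z hist",np.histogram(W[k&~blue][:,2],bins=np.arange(10,60,4)))
    print(n,"blue z hist",np.histogram(W[k&blue][:,2],bins=np.arange(10,60,4))[0])
save(np.hstack([cv2.resize(optics.camera("side")[0][210:270,285:355],(700,600))]),"p3.png")
```

```text
side nonblue z hist (array([ 0,  2,  8,  0,  0,  6,  8, 11,  8, 12, 13, 14]), array([10, 14, 18, 22, 26, 30, 34, 38, 42, 46, 50, 54, 58]))
side blue z hist [ 2 38 29  0  0  0  0  0  0  0  0  0]
wrist nonblue z hist (array([  0,  35, 120,   0,   3, 127, 282, 354, 386, 424, 477, 503]), array([10, 14, 18, 22, 26, 30, 34, 38, 42, 46, 50, 54, 58]))
wrist blue z hist [   7  806 1272    0    0   57    9   10    7    6    6   10]
```

View pics/p3.png

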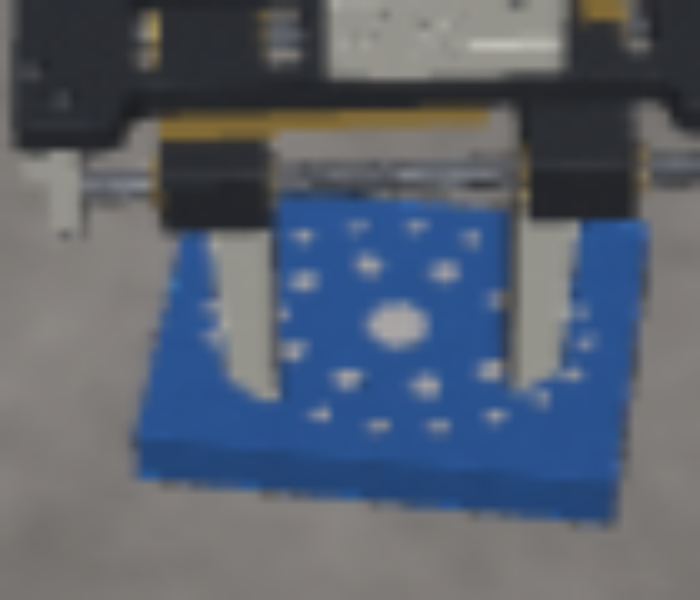

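The close view shows both fingertips hanging over the plaque, not behind it. Depth puts the tips at about z = 30 mm, although the reported TCP is 14 mm. So the tips are really about 24 mm higher than stated, and the plaque has not moved. I'll back off, go lower while watching the force, and push again.

>>> drive_tool(moves=[[[0,0,0],[-0.1,0,0],90],[[0,0,0],[-0.2,0,0],90],[[0,0,0],[-0.29,0,0],90],[[0,0,0],[-0.29,0,0],90],[[0,0,0],[-0.29,0,0.015],90],[[0,0,0],[-0.29,0,0.03],90],[[0,0,0],[-0.29,0,0.04],90],[[0,0,0],[-0.29,0,0.05],90],[[0,0,0],[-0.29,0,0.05],90]])

```text
time_s: 5.28
tool_pos: [0.6198, -0.1277, -0.006]
tcp_rot: [-0.0, 0.639, 0.77, -0.0]
ft_force: [-0.0, 1.0, 0.2]
grip_width: 0.0604
grasp_force: 0.0
```

Run:
```python
from h import *
np.set_printoptions(precision=1,suppress=True)
o=arm.get_obs(); tp=o["tool_pos"]*1000; print(tp,o["ft_force"])
c,s=np.cos(.185),np.sin(.185); R=np.array([[c,s],[-s,c]])
n="wrist"; M=model(n); a,d=optics.camera(n); W=cloud(n,d,M)*1000
q=(W[...,:2]-tp[:2])@R.T
k=(d>0)&(abs(q[...,0])<48)&(abs(q[...,0])>28)&(abs(q[...,1])<13)
print(np.histogram(W[k][:,2],bins=np.arange(-4,40,2)))
```

```text
[ 619.8 -127.7   -6. ] [-0.   1.   0.2]
(array([   2,  821, 1293,    1,    0,    0,    8,   84,  113,  144,  154,
        179,  195,  186,  218,  220,  216,  229,  261,  249,  260]), array([-4, -2,  0,  2,  4,  6,  8, 10, 12, 14, 16, 18, 20, 22, 24, 26, 28,
       30, 32, 34, 36, 38]))
```

>>> drive_tool(moves=[[[0,0,0],[0,0,0.008],90],[[0,0,0],[0.025,0,0.008],90],[[0,0,0],[0.05,0,0.008],90],[[0,0,0],[0.075,0,0.008],90],[[0,0,0],[0.1,0,0.008],90],[[0,0,0],[0.125,0,0.008],90],[[0,0,0],[0.15,0,0.008],90],[[0,0,0],[0.175,0,0.008],90],[[0,0,0],[0.2,0,0.008],90],[[0,0,0],[0.225,0,0.008],90]])

```text
time_s: 6.58
tool_pos: [0.6034, -0.0389, -0.0088]
tcp_rot: [0.0, 0.639, 0.77, 0.0]
ft_force: [-0.1, -2.5, 2.0]
grip_width: 0.0605
grasp_force: 1.2
```

>>> drive_tool(moves=[[[0,0,0],[0.01,0,0],90],[[0,0,0],[0.02,0,0],90],[[0,0,0],[0.03,0,0],90],[[0,0,0],[0.04,0,0],90],[[0,0,0],[0.05,0,0],90],[[0,0,0],[0.055,0,0],90],[[0,0,0],[0.06,0,0],90],[[0,0,0],[0.06,0,0],90]])

```text
time_s: 7.58
tool_pos: [0.5988, -0.0157, -0.009]
tcp_rot: [-0.0, 0.639, 0.77, 0.0]
ft_force: [-0.1, -0.5, 1.3]
grip_width: 0.0604
grasp_force: 0.3
```

```bash
python3 look.py p4.png
```

```text
7.575 [ 0.6 -0.  -0. ] [-0.1 -0.5  1.3]
tcp corner [-112.6 -120.8]
scene ((580.1468505859375, 39.479103088378906), (129.4600067138672, 97.31361389160156), 10.890259742736816) [-120.8  -63.2]
[[-185.81118296841956, -14.843661567860114], [-185.31766071903795, -112.1560420940416], [-55.85932026987555, -111.49957016965598], [-56.3528432209575, -14.187193393078747]]
side ((575.7167358398438, 42.600608825683594), (128.11495971679688, 102.22076416015625), 9.70517349243164) [-124.6  -59.3]
[[-187.86730789555767, -7.1842487783288655], [-189.46319395644588, -109.39254894295016], [-61.363885776815245, -111.39268655273968], [-59.76797042079358, -9.184395751325335]]
```

View pics/p4.png

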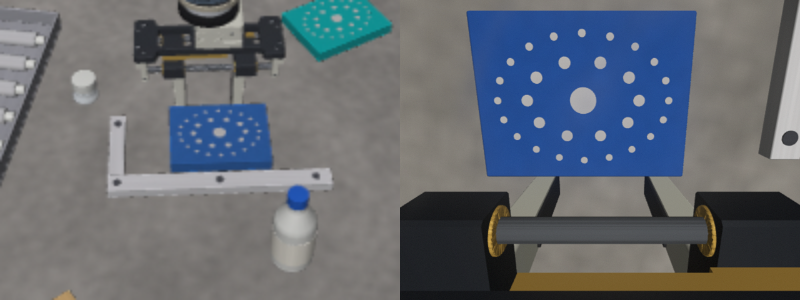

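The plaque has turned parallel to the long rail and sits about 10 mm short of it. I'll creep on until the force rises.

>>> drive_tool(moves=[[[0,0,0],[0.008,0,0],90],[[0,0,0],[0.015,0,0],90],[[0,0,0],[0.02,0,0],90],[[0,0,0],[0.022,0,0],90],[[0,0,0],[0.024,0,0],90]])

```text
time_s: 8.35
tool_pos: [0.5972, -0.0065, -0.0089]
tcp_rot: [0.0, 0.639, 0.77, -0.0]
ft_force: [-0.2, -1.5, -1.0]
grip_width: 0.06
grasp_force: 0.5
```

>>> drive_tool(moves=[[[0,0,0],[0.002,0,0],90],[[0,0,0],[0.004,0,0],90],[[0,0,0],[0.004,0,0],90]])

```text
time_s: 8.72
tool_pos: [0.5969, -0.005, -0.0089]
tcp_rot: [-0.0, 0.639, 0.769, -0.0]
ft_force: [0.5, -1.3, -0.1]
grip_width: 0.0604
grasp_force: 0.7
```

>>> drive_tool(moves=[[[0,0,0],[0.002,0,0],90],[[0,0,0],[0.004,0,0],90],[[0,0,0],[0.004,0,0],90]])

```text
time_s: 9.1
tool_pos: [0.5968, -0.0048, -0.0088]
tcp_rot: [0.001, 0.639, 0.769, -0.001]
ft_force: [-0.7, -11.7, -1.1]
grip_width: 0.0602
grasp_force: 5.8
```

>>> drive_tool(moves=[[[0,0,0],[0.002,0,0],90],[[0,0,0],[0.004,0,0],90],[[0,0,0],[0.004,0,0],90]])

```text
time_s: 9.48
tool_pos: [0.5968, -0.0047, -0.0086]
tcp_rot: [0.001, 0.639, 0.77, -0.001]
ft_force: [0.1, -21.2, 0.3]
grip_width: 0.0601
grasp_force: 10.7
```

The plaque meets the long rail at about 20 N and the tool has stopped. Next I back off, lift, turn 90° and go to the -x end.

>>> drive_tool(moves=[[[0,0,0],[-0.05,0,0],90],[[0,0,0],[-0.05,0,-0.1],172],[[0,0,0.1],[-0.05,-0.05,-0.15],172],[[0,0,0.2],[-0.05,-0.1,-0.15],172],[[0,0,0.3],[0,-0.15,-0.15],172],[[0,0,0.4],[0.05,-0.2,-0.15],172],[[0,0,0.5],[0.1,-0.274,-0.15],172],[[0,0,0.6],[0.137,-0.274,-0.15],172],[[0,0,0.7],[0.137,-0.274,-0.15],172],[[0,0,0.8],[0.137,-0.274,-0.15],172]])

```text
time_s: 10.72
tool_pos: [0.4787, 0.032, 0.0513]
tcp_rot: [-0.0, 0.97, 0.245, 0.0]
ft_force: [-0.1, -0.3, 0.4]
grip_width: 0.0304
grasp_force: 0.0
```

>>> drive_tool(moves=[[[0,0,0.1],[0,0,0],172],[[0,0,0.2],[0,0,0],172],[[0,0,0.2],[0,0,0],172]])

```text
time_s: 11.1
tool_pos: [0.4787, 0.0318, 0.0512]
tcp_rot: [-0.0, 0.996, 0.093, 0.0]
ft_force: [-0.6, -0.8, -0.0]
grip_width: 0.0304
grasp_force: 0.0
```

```bash
python3 look.py p5.png; python3 -c "
from h import *
from scipy.spatial.transform import Rotation as Q
q=arm.get_obs()['tcp_rot'];print(Q.from_quat([*q[1:],q[0]]).as_matrix())"
```

```text
11.1 [0.5 0.  0.1] [-0.6 -0.8 -0. ]
tcp corner [-222.   -52.1]
scene ((577.2676391601562, 49.712486267089844), (130.21009826660156, 96.46036529541016), 10.34366512298584) [-121.8  -52.6]
[[-186.67182612230008, -4.062571162632152], [-187.1028536563795, -100.5219846475789], [-56.894048959277235, -101.10389206686115], [-56.46302177604796, -4.644480456716526]]
side ((573.8286743164062, 53.32576370239258), (128.22731018066406, 102.698974609375), 9.705976486206055) [-124.5  -48.4]
[[-187.80344927999565, 3.9442696892646727], [-189.40539717328585, -98.74220815855647], [-61.19369250291322, -100.74231884540617], [-59.59174443419792, 1.9441599398160123]]
[[ 9.82314940e-01  1.87236072e-01  1.04683404e-04]
 [ 1.87236057e-01 -9.82314938e-01  1.44843077e-04]
 [ 1.29951921e-04 -1.22681011e-04 -9.99999984e-01]]
```

View pics/p5.png

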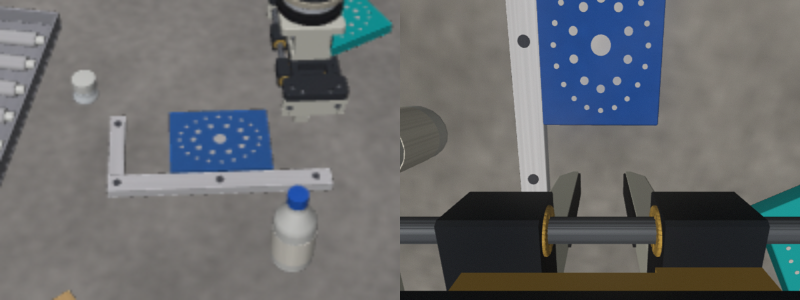

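The plaque is flush with the long rail, about 59 mm from the short rail. The hand is behind its end with room to go down.

>>> drive_tool(moves=[[[0,0,0],[0,0,0.08],172],[[0,0,0],[0,0,0.13],172],[[0,0,0],[0,0,0.15],172],[[0,0,0],[0.025,0,0.15],172],[[0,0,0],[0.05,0,0.15],172],[[0,0,0],[0.07,0,0.15],172],[[0,0,0],[0.09,0,0.15],172],[[0,0,0],[0.11,0,0.15],172],[[0,0,0],[0.13,0,0.15],172],[[0,0,0],[0.15,0,0.15],172]])

```text
time_s: 12.5
tool_pos: [0.5379, 0.043, -0.0089]
tcp_rot: [-0.0, 0.996, 0.093, -0.0]
ft_force: [-3.6, -1.9, 2.2]
grip_width: 0.0303
grasp_force: 1.6
```

>>> drive_tool(moves=[[[0,0,0],[0.015,0,0],172],[[0,0,0],[0.03,0,0],172],[[0,0,0],[0.04,0,0],172],[[0,0,0],[0.045,0,0],172],[[0,0,0],[0.05,0,0],172],[[0,0,0],[0.05,0,0],172]])

```text
time_s: 13.25
tool_pos: [0.5574, 0.0467, -0.0089]
tcp_rot: [0.0, 0.996, 0.093, 0.0]
ft_force: [-0.8, -0.4, -0.4]
grip_width: 0.0297
grasp_force: 0.1
```

>>> drive_tool(moves=[[[0,0,0],[0.003,0,0],172],[[0,0,0],[0.006,0,0],172],[[0,0,0],[0.006,0,0],172]])

```text
time_s: 13.62
tool_pos: [0.5591, 0.047, -0.0089]
tcp_rot: [-0.0, 0.996, 0.093, -0.0]
ft_force: [-5.2, -1.6, 3.0]
grip_width: 0.03
grasp_force: 2.3
```

>>> drive_tool(moves=[[[0,0,0],[0.002,0,0],172],[[0,0,0],[0.004,0,0],172],[[0,0,0],[0.004,0,0],172]])

```text
time_s: 14.0
tool_pos: [0.5591, 0.0471, -0.009]
tcp_rot: [-0.0, 0.996, 0.093, -0.002]
ft_force: [-12.1, -4.5, 10.3]
grip_width: 0.0306
grasp_force: 6.3
```

>>> drive_tool(moves=[[[0,0,0],[-0.03,0,0],172],[[0,0,0],[-0.06,0,0],172],[[0,0,0],[-0.06,0,-0.1],172],[[0,0,0],[-0.06,0,-0.2],172],[[0,0,0],[-0.2,0,-0.3],172],[[0,0,0],[-0.3,0,-0.3],172],[[0,0,0],[-0.3,0,-0.3],172]])

```text
time_s: 14.88
tool_pos: [0.4408, 0.025, 0.1116]
tcp_rot: [0.0, 0.996, 0.092, 0.0]
ft_force: [0.4, -0.0, 0.3]
grip_width: 0.0304
grasp_force: 0.0
```

```bash
python3 look.py p6.png; python3 -c "
from h import *
a=optics.camera('scene')[0];b=optics.camera('side')[0]
save(np.hstack([cv2.resize(a[190:310,280:430],(400,320),interpolation=2),cv2.resize(b[210:330,250:400],(400,320),interpolation=2)]),'p7.png')"
```

```text
14.875 [0.4 0.  0.1] [ 0.4 -0.   0.3]
tcp corner [-260.5  -51.8]
scene ((634.3416137695312, 60.23484802246094), (130.3162078857422, 96.57243347167969), 10.686881065368652) [-63.7 -52.7]
[[-128.97880002765146, -4.5519374239173995], [-128.83186894094547, -101.12426800149616], [1.484186107139442, -100.92602375050105], [1.3372546695832654, -4.35369504772439]]
side ((631.6691284179688, 63.91114807128906), (128.7468719482422, 104.66996002197266), 9.61286735534668) [-65.7 -48.6]
[[-129.16048821739875, 4.802101578698242], [-130.9631878970786, -99.85233431019365], [-2.2354058653895708, -102.0697367480942], [-0.4327058348595896, 2.5847010155998253]]
```

View pics/p7.png

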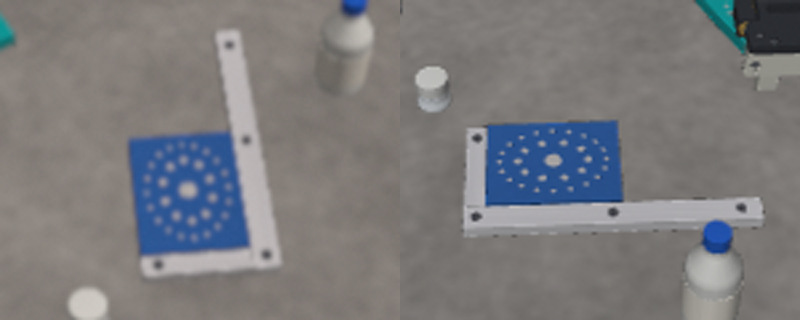

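View pics/p6.png

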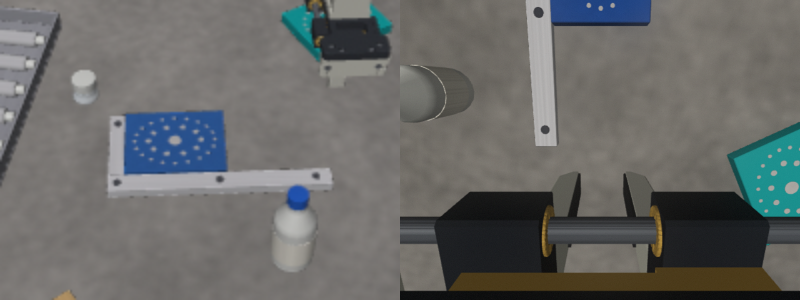

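The plaque looks snug in the corner in both views. I'll take one close look from the wrist camera to check for fine gaps.

>>> drive_tool(moves=[[[0,0,0],[0.12,0,0],172],[[0,0,0],[0.24,0,0],172],[[0,0,0],[0.24,0,0],172]])

```text
time_s: 15.5
tool_pos: [0.5401, 0.0435, 0.1104]
tcp_rot: [-0.0, 0.996, 0.093, 0.0]
ft_force: [-0.3, -0.5, -0.4]
grip_width: 0.0304
grasp_force: 0.0
```

```bash
python3 -c "
from h import *
a,_=optics.camera('wrist'); save(a,'p8.png')"
```

```text
(no output)
```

View pics/p8.png

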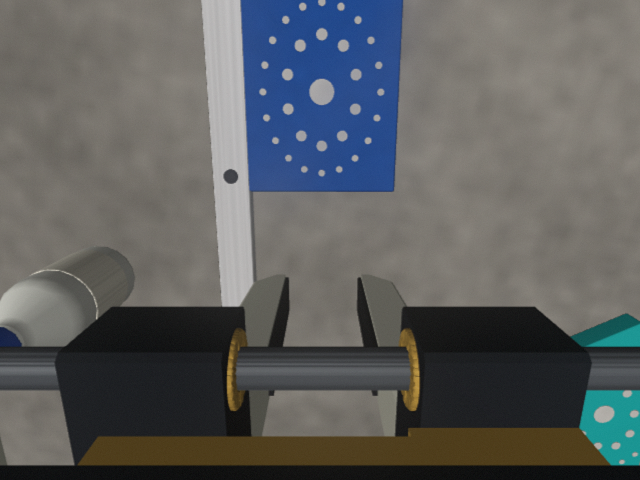

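The close view shows the plaque's long edge tight along the rail from (242,0) to (250,190), with no gap. The hand is well clear, so I'm handing in.

```bash
python3 -c "
from h import *
print(workorder.job_done())"
```

```text
the job is handed in; nothing more can be done
None
```

The plaque was pushed flat into the corner, and the final pictures show it flush against both rails with the hand clear; the job is handed in.

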